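# Load the slide jig and run its stuck carriage home

### The job

Lay the dark wooden handle block into the orange nest of the slide jig, then push the carriage by its black push plate: it sticks at first, so push until it breaks free, and ease it on under the blue hood until it rests firmly against the hidden end stop. Do not slam it into the stop or force it there, leave the block in the nest and the carriage home when you let go, and do not disturb the mug, the oil bottle or the wax pot.

Things in the scene. Friction and masses are not known exactly. Their poses are not given: they have to be found in the camera images.
- block_mid (a point): centre (half-way up) of the loose dark hardwood block, 42 x 110 x 28 mm, lying flat on the bench at the start; its z points up, its y along the 110 mm length, its x across the 42 mm width; about 0.1 kg
- block: the same block, its origin at the centre of its underside (14 mm under block_mid), same axes
- bed: the fixed jig: plywood bed 435 x 120 x 15 mm screwed to the bench, with two steel guide bars on it; origin on the bench under the middle of its width, 200 mm from the end where the carriage starts; its x points along the rail, the way the carriage is pushed, its z up
- carriage: aluminium carriage, 196 x 92 mm, sliding along its own +x only. Origin: centre of the nest floor, 37 mm over the bench; x along the travel, y across, z up. Nest: four orange corners 8 mm high leaving 116 mm (x) by 48 mm (y) for the block, laid with its length along x, either way round; its long sides are open between x = -40 and +40 mm
- push_plate (a point): centre of the black upright push plate at the rear of the carriage, 105 mm behind the nest centre: 14 mm thick along the travel, 44 mm wide, 65 mm high; nothing stands behind it. The carriage moves 1 to 3 mm freely, then a spring catch holds it: breaking free takes 11 to 19 N over about 10 mm; then it slides with a drag of 2 to 4 N and stays where it is left
- hood: fixed blue sheet-metal hood over the far end of the bed, 132 x 96 mm, top 71 mm over the bench; origin 15 mm above bed's, same axes; it reaches from x = 100 to x = 232 mm
- hood_mouth (a point): centre of the opening in the hood's front, which the carriage's steel tongue enters. Inside, out of sight, is the end stop, met after 45 to 85 mm of carriage travel (different each time): a rubber buffer, 2.5 N per mm and stiffer when hit fast. The carriage's drag keeps it lightly squeezed once pushed on. Squeeze it with 2 to 8 N; over 12 N is forcing it
- mug: white mug, 82 x 116 x 94 mm, beyond the jig, origin at its underside; leave alone
- oil_bottle: blue oil bottle with white cap, 45 mm across, 120 mm high, to the left of the block, origin at its underside; leave alone
- wax_pot: small white wax pot with a lid, 69 mm across, 41 mm high, to the left of the hood, origin at its underside; leave alone

How it is judged:
On the way, in this order (a step that is already met when the one before it is completed fails the run):
1. the block lies flat in the nest (x of block_mid in the frame of carriage between -0.006 and 0.006 m and y of block_mid in the frame of carriage between -0.006 and 0.006 m and z of block_mid in the frame of carriage between 0.011 and 0.017 m and angle between the y axis of block and the x axis of carriage, either way round below 0.08 rad and linear speed of block below 0.02 m/s), for 0.2 s.
2. the carriage has broken free, 20 mm on from its start (distance of push_plate from where it was at the start of the episode above 0.02 m), for 0.1 s.
At the end, for the whole second after the job is handed in: The carriage is at rest (under 5 mm/s) against the end stop, leaning on its buffer with more than 0.8 N, and the block lies flat in the nest: centred within 6 mm each way, within 3 mm of its seated height, in line with the carriage within 0.08 rad (contact force between hood and carriage above 0.8 N and linear speed of carriage below 0.005 m/s and x of block_mid in the frame of carriage between -0.006 and 0.006 m and y of block_mid in the frame of carriage between -0.006 and 0.006 m and z of block_mid in the frame of carriage between 0.011 and 0.017 m and angle between the y axis of block and the x axis of carriage, either way round below 0.08 rad); the robot touches nothing.
It fails at once if the end stop is pressed or struck with more than 12 N (contact force between hood and carriage above 12 N).
It fails at once if the mug is moved more than 20 mm (distance of mug from where it was at the start of the episode above 0.02 m).
It fails at once if the oil bottle is moved more than 20 mm (distance of oil_bottle from where it was at the start of the episode above 0.02 m).
It fails at once if the wax pot is moved more than 20 mm (distance of wax_pot from where it was at the start of the episode above 0.02 m).
It also fails if it takes over 61 s, if anything falls off the work surface, if the arm or the gripper's body presses on something with over 40 N, if the wrist force passes 120 N, or if a joint passes its speed limit or range.

### The arm

A 6-joint arm with a two-finger parallel gripper is mounted at the origin on a cart in front of the work surface, level with it; the furniture and walls round the work are solid. World frame = base frame: x ahead of the robot, y to its left, z up, the work surface at z = 0. Lengths are in m, angles in rad, forces in N, time in s.
With the tool pointing down it reaches from about 0.25 to 0.725 m from the base axis. Payload 4 kg.
Tool frame: the origin (TCP) lies at the very end of the fingers, on their centre line; the grasp point (between the pads) lies 19 mm behind it (ctrl.pinch_z is the distance from the TCP to the grasp point, in m); z points along the fingers, y is the line along which they close (so a half turn about z gives the same grasp; the last joint's range is limited). The gripper opens to 85 mm and grips with 20 to 120 N. Pads are 22 mm wide; open, the fingers measure 114 mm over their backs; the gripper's body (76 mm by 85 mm) begins 54 mm behind the grasp point. The pads swing forward as they close: fully open they stand 13 mm farther back than shut.
Start: joints at [-1.19, 0.241, 0.005, 1.335, 0, 1.571], TCP at [0.186, -0.464, 0.231] pointing down, gripper open.
Joint ranges: [-2.72, 2.72], [-1.05, 1.87], [-1.09, 1.28], [-1.99, 2.15], [-1.42, 1.44], [-3.14, 3.14]. Speed limits (rad/s): [2.79, 2.79, 3.14, 3.14, 3.14, 3.14].

### API

Orientations are given as a unit quaternion [w, x, y, z].
In Python, from rig import ctrl gives the robot as it stands.
- The arm moves only by the tool jog_arm, never from a script. Its argument "series" is a list of rows, each a list of 7 numbers: the shift along the tool's x, y, z in m, then the turn, a rotation vector about the tool's x, y, z in rad, then the opening, from 0 (shut) to 1 (fully open). A call has 1 to 8 rows; each row shifts and turns the commanded pose from where the row before left it, along the tool's axes as they then stand; what a row does not reach is not made up. A row lasts 1/10 s, in which the tool goes at most 50 mm and 8.59 degrees, less where a joint would pass 70% of its speed; a pose out of reach is approached as far as the arm can. A call with a gripper value outside its range is refused whole. The fingers move at their own pace and stop on an object; "grip_force" is the grip in N (left out, the last holds). Time passes only in rows, so rows that do not move let the fingers close. It gives the time, the measured TCP pose, the force, the opening and the grip force at its end, in the units of the state.
- ctrl.sense(): the state, without advancing time (a new reading comes with each control period).
- ctrl.grab_frame(name): name is "scene" or "top" or "wrist"; returns a dict with "frame" (400x640x3 uint8, red, green, blue), "z_map" (400x640 float32, m along the optical axis (not along the pixel's ray), 0 where there is no reading), "fx", "fy", "cx", "cy" (pixels), "eye" and "attitude" of the camera in the world. Camera axes: x right, y down, z forward; pixel columns grow to the right and rows downward; lengths in m; the calibration is good to about 2 mm. A picture is of the moment at which its call begins.
- ctrl.job_done(): hands the job in; it is judged then, once.
Trained networks look in a picture, given as the dict that the camera call returned (one of the last four; its "shot" number tells which), for a name from the list of things; names that differ only in an ending like _2 or _b are one class to them, and where a whole thing is asked for, a point or a joint stands for the part that bears it (a point fixed in the world has none). Each returns a list of dicts, best first, with "conf" (0 to 1); they miss things now and then, are a little off and sometimes report something else, mostly with a low value. They report only what shows in the picture. A call takes as long as a camera call.
- ctrl.search_frame(label, picture): "bbox" ([left, top, right, bottom] in pixels, round what is visible of it).
- ctrl.spot_point(label, picture): "location" ([column, row] in pixels: a listed point, or the origin of a listed thing).
The state is a dict: "time": time; "qpos": joint angles; "qvel": joint speeds; "effort": joint torques, N m; "ee_pos": TCP position; "orientation": TCP orientation; "contact_force": force on the tool from outside, world axes, zero at the start; "ft_torque": the same for the moment, N m; "gripper_width": finger opening in m; "grasp_force": force on a finger pad.
Only numpy, scipy, OpenCV 4.12 (cv2) and the standard library are available. Lean on these libraries where they do the work, as an engineer would, in place of code of your own. Each camera call takes 0.05 s, during which the arm holds its last target. There are 200 camera calls.

## Working session

There is one attempt and no reset: what is moved stays moved. The work goes in short steps, Python scripts to look and compute and a tool call to move; the robot and the scene stay as the last step left them, time stands still between calls to the robot, and variables do not carry over. Pictures are saved under pics/ and viewed, at most 10 in all, crops included, and the job is handed in when it is done.

Besides the shell and the picture viewer there is one more tool, called after ">>>" by a JSON object that holds its "op" and its "data". jog_arm: Moves the arm, as the interface text tells. Its arguments: {"type":"object","properties":{"series":{"type":"array"},"grip_force":{"type":"number"}},"required":["series"]}

```bash
mkdir -p pics; cat > h.py <<'E'
import numpy as np, cv2
from rig import ctrl
from scipy.spatial.transform import Rotation as R
def q2m(q): return R.from_quat([q[1],q[2],q[3],q[0]]).as_matrix()
def att(p):
    a=np.array(p['attitude'],float)
    return a if a.shape==(3,3) else q2m(a)
def cloud(p):
    z=p['z_map']; v,u=np.mgrid[0:z.shape[0],0:z.shape[1]]
    c=np.stack([(u-p['cx'])/p['fx']*z,(v-p['cy'])/p['fy']*z,z],-1)
    w=c@att(p).T+np.array(p['eye']); w[z==0]=np.nan
    return w
def save(p,n): cv2.imwrite('pics/'+n,cv2.cvtColor(p['frame'],cv2.COLOR_RGB2BGR))
E
python3 - <<'E'
from h import *
np.set_printoptions(precision=4,suppress=True)
s=ctrl.sense(); print({k:s[k] for k in('time','ee_pos','orientation','contact_force','gripper_width')})
for n in('top','scene'):
    p=ctrl.grab_frame(n); save(p,n+'0.png'); w=cloud(p); print(n,p['eye'],p['attitude'],p['fx'])
    for l in('block_mid','block','carriage','push_plate','bed','hood_mouth','hood','mug','oil_bottle','wax_pot'):
        r=ctrl.spot_point(l,p)[:2]
        for d in r:
            c,rr=[int(round(x)) for x in d['location']]; print(l,round(d['conf'],2),c,rr,w[min(rr,399),min(c,639)])
E
```

```text
{'time': 0.0, 'ee_pos': array([ 0.1856, -0.4636,  0.2304]), 'orientation': array([-0.001 ,  0.9819,  0.1893, -0.0002]), 'contact_force': array([-0.0841,  0.291 ,  0.4567]), 'gripper_width': 0.08566362780170705}
top [0.4708 0.2542 1.1922] [ 0.0363 -0.703   0.7094 -0.0361] 447.72728529754903
block_mid 0.62 309 278 [0.3875 0.2838 0.0278]
block 0.87 311 279 [0.385  0.2786 0.0285]
carriage 0.96 404 183 [0.6302 0.0346 0.0368]
push_plate 0.86 443 178 [ 0.6377 -0.0586  0.0686]
bed 0.84 382 187 [0.6207 0.0916 0.0332]
mug 0.92 339 134 [0.7642 0.2016 0.0276]
oil_bottle 0.93 220 274 [0.4032 0.4997 0.0852]
wax_pot 0.56 241 221 [0.5349 0.4576 0.04  ]
scene [0.0953 0.7372 0.6348] [ 0.1553 -0.3464  0.8362 -0.3957] 364.90076832204323
block 0.96 368 270 [0.3799 0.3049 0.0305]
carriage 0.97 363 172 [0.6161 0.0408 0.0384]
push_plate 0.58 384 144 [ 0.6237 -0.058   0.0866]
push_plate 0.37 347 187 [0.6072 0.1187 0.0306]
bed 0.97 349 186 [0.6176 0.0976 0.0173]
bed 0.59 362 172 [0.6175 0.0436 0.039 ]
hood_mouth 0.96 325 196 [0.5845 0.2287 0.0731]
mug 0.92 286 179 [0.7283 0.233  0.0525]
oil_bottle 0.76 288 334 [0.3768 0.531  0.0519]
wax_pot 0.59 262 277 [0.5142 0.4821 0.0435]
```

View pics/top0.png

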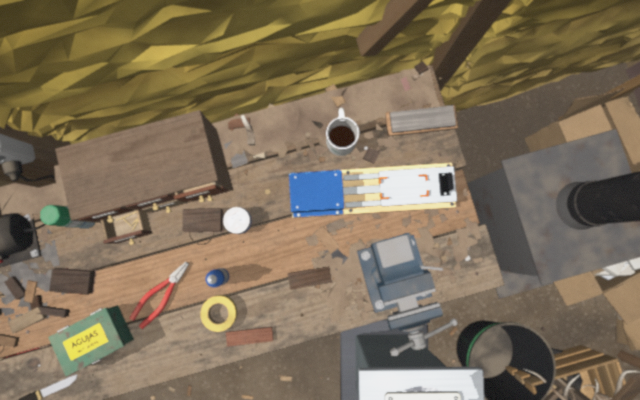

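```bash
python3 - <<'E'
from h import *
np.set_printoptions(precision=4,suppress=True)
p=ctrl.grab_frame('top'); w=cloud(p); z=w[...,2]; f=p['frame'].astype(int)
def rect(m,n):
    pts=w[m][:,:2]; c,s,a=cv2.minAreaRect((pts*1000).astype(np.float32)); print(n,len(pts),np.array(c),np.array(s),a,'med z',np.median(z[m]), 'mean',pts.mean(0))
def comp(m,seed):
    n,l=cv2.connectedComponents(m.astype(np.uint8)); return l==l[seed[1],seed[0]]
m=(z>0.018)&(z<0.04)&(abs(w[...,0]-.385)<.09)&(abs(w[...,1]-.28)<.09)
rect(comp(m,(311,279)),'block')
box=(w[...,0]>.5)&(w[...,0]<.75)&(w[...,1]>-.2)&(w[...,1]<.2)
o=box&(f[...,0]>180)&(f[...,1]>60)&(f[...,1]<160)&(f[...,2]<80)&(z>.035)
rect(o,'orange')
t=(z>.085)&(z<.12)&(abs(w[...,0]-.63)<.06)&(abs(w[...,1]+.06)<.05)
rect(t,'plate top')
h=(abs(z-.071)<.006)&(w[...,0]>.45)&(w[...,0]<.7)&(w[...,1]>.1)&(w[...,1]<.4)&(f[...,2]>f[...,0]+30)
rect(h,'hood')
E
```

```text
block 711 [387.9185 283.5795] [ 42.1765 109.444 ] 9.19112491607666 med z 0.027684569149774685 mean [0.3882 0.2836]
orange 1 [593.3181  96.2713] [0. 0.] 0.0 med z 0.043852559376847955 mean [0.5933 0.0963]
plate top 126 [625.353  -65.3753] [43.4307 14.5301] 5.2266411781311035 med z 0.10095078974164728 mean [ 0.6249 -0.0638]
hood 2001 [607.5932 263.9839] [ 96.4523 134.4149] 2.870286464691162 med z 0.07126912703744237 mean [0.6072 0.264 ]
```

The top view shows the block at about (310,278), the carriage at (404,186), the black plate at (447,184) and the hood at (317,193). A vise stands at (395,270), between the arm and the block. The measured sizes match those given: block 42x109, plate top z 0.101, hood z 0.071.

```bash
python3 - <<'E'
from h import *
np.set_printoptions(precision=4,suppress=True)
p=ctrl.grab_frame('top'); w=cloud(p); z=w[...,2]; f=p['frame'].astype(int)
v=w[232:345,355:460]; m=v[...,2]>.02; print('vise',[ (np.nanmin(v[m][:,i]),np.nanmax(v[m][:,i])) for i in range(3)])
hsv=cv2.cvtColor(p['frame'],cv2.COLOR_RGB2HSV)
box=(w[...,0]>.55)&(w[...,0]<.7)&(w[...,1]>-.05)&(w[...,1]<.13)
o=box&(hsv[...,1]>110)&(hsv[...,0]<16)&(z>.034)
pts=(w[o][:,:2]*1000).astype(np.float32); print('orange',len(pts),cv2.minAreaRect(pts))
# carriage top silver
c=box&(abs(z-.037)<.004); pts=(w[c][:,:2]*1000).astype(np.float32); print('car',len(pts),cv2.minAreaRect(pts))
u=np.array([-.054,.9985]);print('u',np.degrees(np.arctan2(u[1],u[0])))
E
```

```text
vise [(np.float64(0.23089630619937643), np.float64(0.4981632283615677)), (np.float64(-0.0651110795210239), np.float64(0.15366249726998032)), (np.float64(0.020014183171348066), np.float64(0.1588886369329332))]
orange 47 ((621.1666259765625, 37.46400451660156), (55.15245819091797, 125.98372650146484), 3.7750868797302246)
car 1849 ((619.98095703125, 38.701744079589844), (92.22429656982422, 181.35598754882812), 3.169724941253662)
u 93.09560439936645
```

>>> {"op": "jog_arm", "data": {"series": [[0.0498,-0.0025,0,0,0,-0.1,1],[0.0498,-0.0025,0,0,0,-0.1,1],[0.0498,-0.0025,0,0,0,-0.1,1],[0.0498,-0.0025,0,0,0,-0.1,1],[0.0498,-0.0025,0,0,0,-0.1,1],[0.0498,-0.0025,0,0,0,-0.1,1],[0.0498,-0.0025,0,0,0,-0.1,1],[0.0498,-0.0025,0,0,0,-0.1,1]]}}

```text
time: 2.0
ee_pos: [0.4631, -0.189, 0.2313]
orientation: [0.0, 0.83, 0.558, 0.0]
contact_force: [1.2, -0.0, -0.8]
gripper_width: 0.0852
grasp_force: 0.0
```

>>> {"op": "jog_arm", "data": {"series": [[0.0498,-0.0025,0,0,0,-0.1,1],[0.0498,-0.0025,0,0,0,-0.1,1],[0.0498,-0.0025,0,0,0,-0.1,1],[0.0498,-0.0025,0,0,0,-0.1,1],[0.0498,-0.0025,0,0,0,-0.05,1],[0.0498,-0.0025,0,0,0,-0.05,1],[0.0498,-0.0025,0,0,0,0,1],[0,0,0,0,0,0,1]]}}

```text
time: 2.8
ee_pos: [0.4816, 0.1581, 0.2312]
orientation: [-0.001, 0.664, 0.748, 0.001]
contact_force: [0.2, -0.4, -0.4]
gripper_width: 0.0854
grasp_force: 0.0
```

```bash
cat >> h.py <<'E'
np.set_printoptions(precision=4,suppress=True)
def goto(x,y,z,a):
    """shift in tool axes and tool-z turn to reach a tool with x axis at world angle a deg, pointing down"""
    s=ctrl.sense(); M=q2m(s['orientation']); d=np.array([x,y,z])-s['ee_pos']
    a=np.radians(a); T=np.array([[np.cos(a),np.sin(a),0],[np.sin(a),-np.cos(a),0],[0,0,-1]])
    print('t',s['time'],'pos',s['ee_pos'],'yaw',np.degrees(np.arctan2(M[1,0],M[0,0])),'shift',M.T@d,'turn',R.from_matrix(M.T@T).as_rotvec(),'F',s['contact_force'],'w',s['gripper_width'])
E
python3 - <<'E'
from h import *
goto(.388,.2835,.15,99.2)
p=ctrl.grab_frame('wrist'); save(p,'w1.png'); w=cloud(p); z=w[...,2]
m=(z>.018)&(z<.04)&(abs(w[...,0]-.388)<.09)&(abs(w[...,1]-.2835)<.09)
n,l,st,c=cv2.connectedComponentsWithStats(m.astype(np.uint8)); 
for i in range(1,n):
    if st[i,4]>300: print(st[i],cv2.minAreaRect((w[l==i][:,:2]*1000).astype(np.float32)))
E
```

```text
t 2.8 pos [0.4816 0.1581 0.2312] yaw 96.81290958961578 shift [ 0.1354 -0.078   0.0815] turn [ 0.     -0.002  -0.0417] F [ 0.2335 -0.3825 -0.4478] w 0.08540162505090743
[ 214    0   55   89 4065] ((391.2226867675781, 267.7456359863281), (42.60786819458008, 75.93606567382812), 9.246877670288086)
```

>>> {"op": "jog_arm", "data": {"series": [[0.034,-0.0195,0.0,0,0,-0.0417,1],[0.034,-0.0195,0.01,0,0,0,1],[0.034,-0.0195,0.02,0,0,0,1],[0.0335,-0.0195,0.04,0,0,0,1],[0,0,0,0,0,0,1],[0,0,0,0,0,0,1]]}}

```text
time: 3.45
ee_pos: [0.3886, 0.2717, 0.1648]
orientation: [0.0, 0.651, 0.759, -0.001]
contact_force: [0.0, -0.2, 0.3]
gripper_width: 0.0855
grasp_force: 0.0
```

```bash
python3 - <<'E'
from h import *
p=ctrl.grab_frame('wrist'); save(p,'w2.png'); w=cloud(p); z=w[...,2]
m=(z>.018)&(z<.04)&(abs(w[...,0]-.388)<.09)&(abs(w[...,1]-.2835)<.09)
n,l,st,c=cv2.connectedComponentsWithStats(m.astype(np.uint8)); 
for i in range(1,n):
    if st[i,4]>300: print(st[i],cv2.minAreaRect((w[l==i][:,:2]*1000).astype(np.float32)),np.median(z[l==i]))
goto(.388,.2835,.004,99.2)
E
```

```text
[ 299  104   53  128 6322] ((388.2162780761719, 284.61480712890625), (42.1230583190918, 109.74864196777344), 9.18972396850586) 0.028343302963254907
t 3.5 pos [0.3898 0.2719 0.1658] yaw 98.62885135877801 shift [ 0.0118 -0.0002  0.1618] turn [ 0.0008  0.0004 -0.01  ] F [-0.3458  0.6479  0.2923] w 0.08548364333167072
```

View pics/w2.png

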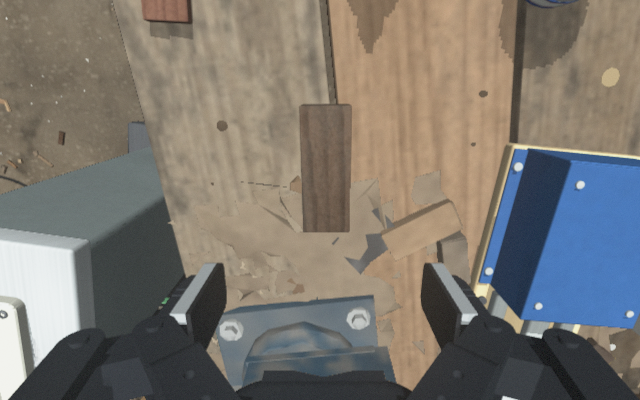

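The block is centred at (326,168). The vise is below it at the bottom of the picture, and both finger lanes are clear.

>>> {"op": "jog_arm", "data": {"series": [[0.0125,0,0.04,0,0,-0.01,1],[0,0,0.045,0,0,0,1],[0,0,0.04,0,0,0,1],[0,0,0.025,0,0,0,1],[0,0,0.01,0,0,0,1],[0,0,0,0,0,0,1],[0,0,0,0,0,0,1]]}}

```text
time: 4.2
ee_pos: [0.389, 0.2854, 0.007]
orientation: [0.0, 0.648, 0.761, 0.002]
contact_force: [-0.0, 0.9, 0.3]
gripper_width: 0.0855
grasp_force: 0.0
```

>>> {"op": "jog_arm", "data": {"series": [[0,0,0,0,0,0,0.3],[0,0,0,0,0,0,0.3],[0,0,0,0,0,0,0.3],[0,0,0,0,0,0,0.3],[0,0,0,0,0,0,0.3],[0,0,0,0,0,0,0.3]], "grip_force": 35}}

```text
time: 4.8
ee_pos: [0.3878, 0.2855, 0.0065]
orientation: [0.0, 0.648, 0.762, 0.001]
contact_force: [-0.9, -0.6, 5.6]
gripper_width: 0.0416
grasp_force: 36.5
```

>>> {"op": "jog_arm", "data": {"series": [[0,0,-0.03,0,0,0,0.3],[0,0,-0.05,0,0,0,0.3],[0,0,-0.05,0,0,0,0.3],[0,0,-0.04,0,0,0,0.3],[0,0,0,0,0,0,0.3],[0,0,0,0,0,0,0.3]]}}

```text
time: 5.4
ee_pos: [0.3874, 0.2853, 0.1762]
orientation: [0.0, 0.648, 0.762, 0.001]
contact_force: [-0.4, -0.2, -1.7]
gripper_width: 0.0414
grasp_force: 36.2
```

```bash
python3 - <<'E'
from h import *
goto(.620,.039,.15,93.1)
E
```

```text
t 5.4 pos [0.3874 0.2853 0.1762] yaw 99.27837763173426 shift [-0.2806  0.1898  0.0263] turn [ 0.002  -0.0011  0.1078] F [-0.3787 -0.1702 -1.7053] w 0.04140249527095218
```

>>> {"op": "jog_arm", "data": {"series": [[-0.035,0.0237,0,0,0,0,0.3],[-0.035,0.0237,0,0,0,0,0.3],[-0.035,0.0237,0,0,0,0,0.3],[-0.035,0.0237,0,0,0,0,0.3],[-0.035,0.0237,0,0,0,0,0.3],[-0.035,0.0237,0,0,0,0,0.3],[-0.035,0.0237,0,0,0,0,0.3],[-0.035,0.0237,0,0,0,0.108,0.3]]}}

```text
time: 6.2
ee_pos: [0.6186, 0.0376, 0.1722]
orientation: [-0.002, 0.689, 0.725, -0.002]
contact_force: [0.1, 0.9, -1.4]
gripper_width: 0.0413
grasp_force: 36.1
```

>>> {"op": "jog_arm", "data": {"series": [[-0.03,0,0,0,0,0,0.3],[-0.03,0,0,0,0,0,0.3],[0,0,0,0,0,0,0.3],[0,0,0,0,0,0,0.3]]}}

```text
time: 6.6
ee_pos: [0.6211, -0.0214, 0.1726]
orientation: [-0.002, 0.688, 0.725, -0.001]
contact_force: [-0.1, -0.2, -0.9]
gripper_width: 0.0415
grasp_force: 36.2
```

```bash
python3 - <<'E'
from h import *
p=ctrl.grab_frame('wrist'); save(p,'w3.png'); w=cloud(p); z=w[...,2]
hsv=cv2.cvtColor(p['frame'],cv2.COLOR_RGB2HSV)
box=(w[...,0]>.55)&(w[...,0]<.7)&(w[...,1]>-.05)&(w[...,1]<.13)
o=box&(hsv[...,1]>110)&(hsv[...,0]<16)&(z>.034)&(z<.06)
n,l,st,c=cv2.connectedComponentsWithStats(o.astype(np.uint8))
u=np.array([-.054,.9985]); v=np.array([u[1],-u[0]])
for i in range(1,n):
    if st[i,4]>60:
        q=w[l==i][:,:2]; a=(q-[.620,.0386]); print(st[i],'u',np.percentile(a@u,[1,99]),'v',np.percentile(a@v,[1,99]))
goto(.6199,.0403,.06,93.1)
E
```

```text
[288  26  23  33 308] u [0.0416 0.0629] v [-0.0281 -0.0121]
[344  26  23  33 303] u [0.042  0.0628] v [0.0132 0.0288]
t 6.65 pos [ 0.6213 -0.0205  0.1732] yaw 93.06518533395752 shift [0.0607 0.0023 0.1133] turn [-0.0039 -0.0009 -0.0006] F [-0.4132  0.0659 -1.046 ] w 0.04143985446556676
```

View pics/w3.png

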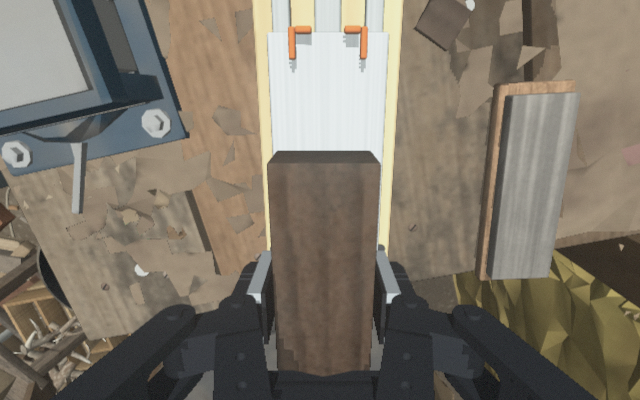

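Front orange corners sit at (299,42) and (356,42), symmetric about my nest estimate, and the block is held straight with its front edge at row 150. Next I'll measure the held block against the nest.

```bash
python3 - <<'E'
from h import *
p=ctrl.grab_frame('wrist'); w=cloud(p); z=w[...,2]
s=ctrl.sense(); t=s['ee_pos'][:2]
u=np.array([-.054,.9985]); v=np.array([u[1],-u[0]])
m=np.zeros(z.shape,bool); m[140:250,255:390]=1; m&=(z>.18)&(z<.21)
q=w[m][:,:2]-t; print(m.sum(),np.median(z[m]))
cu,cv=q@u,q@v; print('front u',np.percentile(cu,[98,99,99.9]))
for a,b in((.02,.03),(.04,.05)):
    k=(cu>a)&(cu<b); print('v',np.percentile(cv[k],[.5,99.5]))
goto(.620,.0397,.06,93.1)
E
```

```text
10403 0.1949716139728998
front u [0.0534 0.0534 0.0536]
v [-0.0207  0.0206]
v [-0.0208  0.0207]
t 6.7 pos [ 0.6215 -0.02    0.1737] yaw 93.12373204320406 shift [0.0596 0.0021 0.1138] turn [-0.003  -0.0007  0.0004] F [ 0.1637  0.3954 -0.7733] w 0.04152983394770908
```

>>> {"op": "jog_arm", "data": {"series": [[0.03,0.001,0.0,0,0,0,0.3],[0.0295,0.0008,0.02,0,0,0,0.3],[0,0,0.04,0,0,0,0.3],[0,0,0.04,0,0,0,0.3],[0,0,0.012,0,0,0,0.3],[0,0,0,0,0,0,0.3],[0,0,0,0,0,0,0.3],[0,0,0,0,0,0,0.3]]}}

```text
time: 7.5
ee_pos: [0.6231, 0.0389, 0.066]
orientation: [0.002, 0.688, 0.726, 0.002]
contact_force: [0.9, 0.3, -0.9]
gripper_width: 0.0412
grasp_force: 36.2
```

```bash
python3 - <<'E'
from h import *
goto(.6203,.0396,.044,93.1)
E
```

```text
t 7.5 pos [0.6231 0.0389 0.066 ] yaw 93.07658557701039 shift [ 0.0009 -0.0029  0.022 ] turn [ 0.0048 -0.0001 -0.0004] F [ 0.8625  0.3051 -0.892 ] w 0.04117644984041185
```

>>> {"op": "jog_arm", "data": {"series": [[0,0,0,0,0,0,0.3],[0,0,0,0,0,0,0.3]]}}

```text
time: 7.7
ee_pos: [0.6221, 0.0386, 0.065]
orientation: [0.001, 0.688, 0.726, 0.001]
contact_force: [-0.9, -0.6, -0.7]
gripper_width: 0.0415
grasp_force: 36.2
```

```bash
python3 - <<'E'
from h import *
p=ctrl.grab_frame('wrist'); w=cloud(p); z=w[...,2]
u=np.array([-.054,.9985]); v=np.array([u[1],-u[0]])
goto(.6203,.0396,.044,93.1)
hsv=cv2.cvtColor(p['frame'],cv2.COLOR_RGB2HSV); save(p,'w4.png')
P=w[...,:2]-np.array([.6203,.0386]); U=P@u; V=P@v
o=(hsv[...,1]>110)&(hsv[...,0]<16)&(z>.034)&(z<.06)&(abs(U)<.09)&(abs(V)<.06)
print('orange',o.sum(),np.nanpercentile(U[o],[1,99]),np.nanpercentile(V[o],[1,99]))
b=(z>.08)&(z<.096)&(abs(V)<.04)&(U>.02)&(U<.08)
print('block',b.sum(),np.nanpercentile(U[b],99.5),np.nanpercentile(V[b],[1,99]),np.median(z[b]))
E
```

```text
t 7.75 pos [0.6218 0.0386 0.0646] yaw 93.05928776380439 shift [ 0.0011 -0.0015  0.0206] turn [ 0.0021 -0.     -0.0007] F [-0.2123 -0.1864 -1.4326] w 0.041512782745245634
orange 1299 [-0.0585  0.0637] [-0.0284  0.0284]
block 9664 0.05386329103053073 [-0.0185  0.0223] 0.08678623811276448
```

View pics/w4.png

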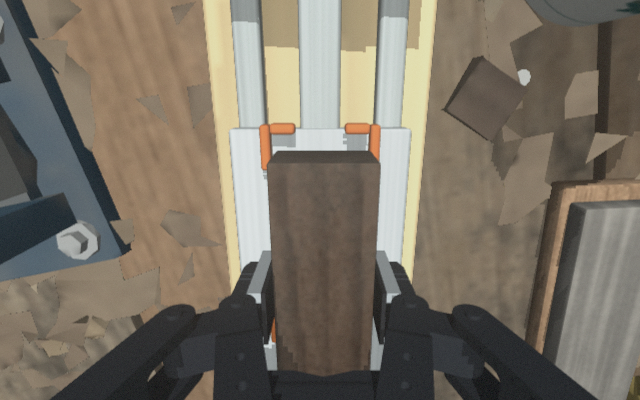

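The front corners are at (277,145) and (362,145). The block is about 2 mm too far right and 1.5 mm too far back, so I'll correct that and lower it.

>>> {"op": "jog_arm", "data": {"series": [[0.0015,-0.0017,0.0,0,0,0,0.3],[0,0,0.007,0,0,0,0.3],[0,0,0.007,0,0,0,0.3],[0,0,0.005,0,0,0,0.3],[0,0,0,0,0,0,0.3],[0,0,0,0,0,0,0.3]]}}

```text
time: 8.35
ee_pos: [0.619, 0.0401, 0.0438]
orientation: [-0.0, 0.688, 0.726, -0.0]
contact_force: [-0.7, -0.6, -1.1]
gripper_width: 0.0415
grasp_force: 36.3
```

>>> {"op": "jog_arm", "data": {"series": [[0,0,0.001,0,0,0,0.3],[0,0,0.001,0,0,0,0.3],[0,0,0,0,0,0,0.3]]}}

```text
time: 8.65
ee_pos: [0.6192, 0.0401, 0.0434]
orientation: [0.0, 0.688, 0.726, 0.0]
contact_force: [-3.1, -0.3, 6.2]
gripper_width: 0.0418
grasp_force: 37.1
```

```bash
python3 - <<'E'
from h import *
p=ctrl.grab_frame('wrist'); w=cloud(p); z=w[...,2]
u=np.array([-.054,.9985]); v=np.array([u[1],-u[0]])
goto(.6203,.0396,.044,93.1)
hsv=cv2.cvtColor(p['frame'],cv2.COLOR_RGB2HSV); save(p,'w5.png')
P=w[...,:2]-np.array([.6203,.0386]); U=P@u; V=P@v
o=(hsv[...,1]>110)&(hsv[...,0]<16)&(z>.034)&(z<.06)&(abs(U)<.09)&(abs(V)<.06)
print('orange',o.sum(),np.nanpercentile(U[o],[1,99]),np.nanpercentile(V[o],[1,99]))
b=(z>.058)&(z<.08)&(abs(V)<.03)&(U>.02)&(U<.08)
print('block',b.sum(),np.nanpercentile(U[b],99.5),np.nanpercentile(V[b],[1,99]),np.median(z[b]))
E
```

```text
t 8.7 pos [0.6192 0.0401 0.0435] yaw 93.07910007944288 shift [-0.0006  0.001  -0.0005] turn [ 0.0003 -0.     -0.0004] F [-2.1825  0.0407  6.8997] w 0.041194714486369924
orange 2302 [-0.0579  0.0636] [-0.0283  0.0285]
block 10113 0.05554006380787875 [-0.0213  0.0195] 0.06536675495702923
```

Block is seated (top at 0.065, contact force felt). Release and lift.

>>> {"op": "jog_arm", "data": {"series": [[0,0,0,0,0,0,0.7],[0,0,0,0,0,0,0.7],[0,0,0,0,0,0,0.7],[0,0,-0.02,0,0,0,0.7],[0,0,-0.04,0,0,0,0.7],[0,0,-0.045,0,0,0,0.7],[-0.03,0,0,0,0,0,0],[-0.05,0,0,0,0,0,0]]}}

```text
time: 9.5
ee_pos: [0.6254, -0.0377, 0.1499]
orientation: [0.002, 0.686, 0.728, 0.002]
contact_force: [0.6, 0.1, -0.4]
gripper_width: 0.0317
grasp_force: 0.0
```

>>> {"op": "jog_arm", "data": {"series": [[-0.05,0,0,0,0,0,0],[-0.025,0,0,0,0,0,0],[0,0,0,0,0,0,0],[0,0,0,0,0,0,0]]}}

```text
time: 9.9
ee_pos: [0.6274, -0.1152, 0.147]
orientation: [-0.0, 0.688, 0.725, 0.0]
contact_force: [0.3, 0.6, -0.7]
gripper_width: 0.0001
grasp_force: 0.0
```

```bash
python3 - <<'E'
from h import *
p=ctrl.grab_frame('wrist'); w=cloud(p); z=w[...,2]; save(p,'w6.png')
u=np.array([-.054,.9985]); v=np.array([u[1],-u[0]])
hsv=cv2.cvtColor(p['frame'],cv2.COLOR_RGB2HSV)
P=w[...,:2]-np.array([.6203,.0386]); U=P@u; V=P@v
o=(hsv[...,1]>130)&(hsv[...,0]<14)&(hsv[...,2]>140)&(z>.034)&(z<.06)&(abs(U)<.09)&(abs(V)<.06)
print('orange',o.sum(),np.nanpercentile(U[o],[1,99]),np.nanpercentile(V[o],[1,99]))
b=(z>.058)&(z<.08)&(abs(V)<.04)&(abs(U)<.08)
print('block',b.sum(),cv2.minAreaRect((np.c_[U[b],V[b]]*1000).astype(np.float32)),np.percentile(z[b],[5,50,95]))
t=(z>.09)&(z<.11)&(abs(V)<.04)&(U<-.08); 
if t.sum(): print('plate',t.sum(),np.percentile(U[t],[1,99]),np.percentile(V[t],[1,99]))
goto(*(np.array([.6203,.0386])-.150*u-0*v),.075,93.1)
E
```

```text
orange 618 [-0.0617 -0.0413] [-0.0281  0.0284]
block 3890 ((-39.68048095703125, -0.7188262939453125), (30.071317672729492, 42.14693069458008), 0.050527241080999374) [0.0639 0.0653 0.0665]
plate 2008 [-0.111  -0.0972] [-0.0207  0.0211]
t 9.95 pos [ 0.6275 -0.1142  0.147 ] yaw 93.07982179860188 shift [0.003  0.0011 0.072 ] turn [-0.0006 -0.0007 -0.0004] F [-0.2722  0.024   0.1691] w 4.295122046579454e-05
```

View pics/w6.png

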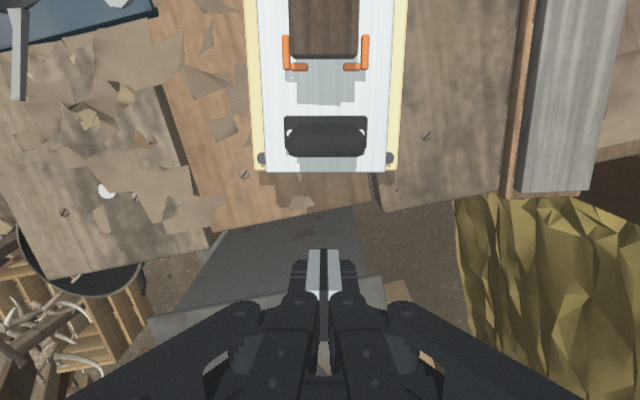

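The block lies level between the corners (rear end at row 57). The black plate is at (326,137), centred ahead of the shut fingers.

>>> {"op": "jog_arm", "data": {"series": [[0,0.001,0.035,0,0,0,0],[0,0,0.04,0,0,0,0],[0.01,0,0,0,0,0,0],[0.01,0,0,0,0,0,0],[0.005,0,0,0,0,0,0],[0,0,0,0,0,0,0],[0,0,0,0,0,0,0]]}}

```text
time: 10.65
ee_pos: [0.6287, -0.0893, 0.0745]
orientation: [0.002, 0.688, 0.726, 0.001]
contact_force: [0.2, -0.0, -0.3]
gripper_width: -0.0002
grasp_force: 0.0
```

>>> {"op": "jog_arm", "data": {"series": [[0.003,0,0,0,0,0,0],[0.003,0,0,0,0,0,0],[0.002,0,0,0,0,0,0],[0,0,0,0,0,0,0]]}}

```text
time: 11.05
ee_pos: [0.6271, -0.082, 0.0727]
orientation: [0.0, 0.688, 0.726, -0.0]
contact_force: [-0.2, -1.6, 0.3]
gripper_width: -0.0001
grasp_force: 0.7
```

>>> {"op": "jog_arm", "data": {"series": [[0.001,0,0,0,0,0,0],[0.001,0,0,0,0,0,0],[0.001,0,0,0,0,0,0],[0.001,0,0,0,0,0,0],[0.001,0,0,0,0,0,0]]}}

```text
time: 11.55
ee_pos: [0.6269, -0.0805, 0.0728]
orientation: [0.003, 0.689, 0.725, -0.002]
contact_force: [0.2, -11.3, 0.8]
gripper_width: -0.0
grasp_force: 6.3
```

>>> {"op": "jog_arm", "data": {"series": [[0.001,0,0,0,0,0,0],[0.001,0,0,0,0,0,0],[0.001,0,0,0,0,0,0],[0.001,0,0,0,0,0,0],[0.001,0,0,0,0,0,0]]}}

```text
time: 12.05
ee_pos: [0.6267, -0.0765, 0.0728]
orientation: [0.003, 0.689, 0.724, -0.002]
contact_force: [0.1, -9.8, 1.4]
gripper_width: 0.0002
grasp_force: 4.7
```

>>> {"op": "jog_arm", "data": {"series": [[0.001,0,0,0,0,0,0],[0.001,0,0,0,0,0,0],[0.001,0,0,0,0,0,0],[0.001,0,0,0,0,0,0],[0.001,0,0,0,0,0,0]]}}

```text
time: 12.55
ee_pos: [0.6262, -0.0671, 0.0727]
orientation: [0.0, 0.688, 0.726, -0.0]
contact_force: [0.4, -4.9, 2.6]
gripper_width: 0.0002
grasp_force: 2.5
```

>>> {"op": "jog_arm", "data": {"series": [[0.002,0,0,0,0,0,0],[0.003,0,0,0,0,0,0],[0.003,0,0,0,0,0,0],[0.003,0,0,0,0,0,0],[0.003,0,0,0,0,0,0],[0.003,0,0,0,0,0,0],[0.002,0,0,0,0,0,0],[0.001,0,0,0,0,0,0]]}}

```text
time: 13.35
ee_pos: [0.6251, -0.0466, 0.0727]
orientation: [0.0, 0.688, 0.726, 0.0]
contact_force: [-0.3, -4.3, 2.6]
gripper_width: -0.0001
grasp_force: 2.4
```

>>> {"op": "jog_arm", "data": {"series": [[0.001,0,0,0,0,0,0],[0.001,0,0,0,0,0,0],[0.001,0,0,0,0,0,0],[0.001,0,0,0,0,0,0]]}}

```text
time: 13.75
ee_pos: [0.6249, -0.0427, 0.0725]
orientation: [0.0, 0.688, 0.726, 0.0]
contact_force: [-0.7, -4.1, 3.2]
gripper_width: -0.0001
grasp_force: 2.4
```

>>> {"op": "jog_arm", "data": {"series": [[0.001,0,0,0,0,0,0],[0.001,0,0,0,0,0,0],[0.001,0,0,0,0,0,0],[0.001,0,0,0,0,0,0]]}}

```text
time: 14.15
ee_pos: [0.6247, -0.0387, 0.0724]
orientation: [0.0, 0.688, 0.726, 0.0]
contact_force: [0.3, -4.9, 3.4]
gripper_width: -0.0
grasp_force: 2.4
```

>>> {"op": "jog_arm", "data": {"series": [[0.001,0,0,0,0,0,0],[0.001,0,0,0,0,0,0],[0.001,0,0,0,0,0,0],[0.001,0,0,0,0,0,0]]}}

```text
time: 14.55
ee_pos: [0.6244, -0.0346, 0.0724]
orientation: [0.0, 0.688, 0.726, 0.0]
contact_force: [0.3, -4.8, 3.6]
gripper_width: 0.0001
grasp_force: 2.5
```

>>> {"op": "jog_arm", "data": {"series": [[0.001,0,0,0,0,0,0],[0.001,0,0,0,0,0,0],[0.001,0,0,0,0,0,0],[0.001,0,0,0,0,0,0]]}}

```text
time: 14.95
ee_pos: [0.6243, -0.0323, 0.0725]
orientation: [0.001, 0.688, 0.725, -0.001]
contact_force: [1.2, -9.7, 3.8]
gripper_width: 0.0002
grasp_force: 4.9
```

The carriage has met the stop: only 2.3 mm of the 4 mm was covered, and the buffer is carrying about 5 N. Hold briefly, then back off.

>>> {"op": "jog_arm", "data": {"series": [[0,0,0,0,0,0,0],[0,0,0,0,0,0,0]]}}

```text
time: 15.15
ee_pos: [0.6243, -0.0321, 0.0725]
orientation: [0.001, 0.688, 0.725, -0.001]
contact_force: [1.3, -8.1, 3.8]
gripper_width: 0.0
grasp_force: 4.1
```

>>> {"op": "jog_arm", "data": {"series": [[-0.003,0,0,0,0,0,0],[-0.01,0,0,0,0,0,0],[-0.03,0,0,0,0,0,0],[-0.03,0,-0.03,0,0,0,0],[0,0,-0.04,0,0,0,0],[0,0,0,0,0,0,0],[0,0,0,0,0,0,0]]}}

```text
time: 15.85
ee_pos: [0.6284, -0.1034, 0.1431]
orientation: [0.0, 0.688, 0.726, 0.001]
contact_force: [-0.3, 0.4, -1.0]
gripper_width: 0.0
grasp_force: 0.0
```

```bash
python3 - <<'E'
from h import *
p=ctrl.grab_frame('top'); save(p,'t9.png'); w=cloud(p); z=w[...,2]
u=np.array([-.054,.9985]); v=np.array([u[1],-u[0]])
P=w[...,:2]-np.array([.6202,.0386]); U=P@u; V=P@v
t=(z>.09)&(z<.11)&(abs(V)<.03)&(U<-.02)&(U>-.12); print('plate top U',np.percentile(U[t],[1,50,99]), 'travel',np.median(U[t])+.105)
b=(z>.058)&(z<.068)&(abs(V)<.03)&(U>-.03)&(U<.107); print(cv2.minAreaRect((np.c_[U[b],V[b]]*1000).astype(np.float32)),np.median(z[b]))
goto(.6,-.1,.15,93)
E
```

```text
plate top U [-0.0609 -0.0521 -0.0464] travel 0.052866113701005794
((51.02678680419922, -1.3597888946533203), (109.75534057617188, 42.59791946411133), 0.14505186676979065) 0.06464475690014426
t 15.9 pos [ 0.6274 -0.1031  0.1417] yaw 93.10203353948245 shift [ 0.0046 -0.0272 -0.0083] turn [-0.0013 -0.0014  0.0018] F [ 0.3613  0.1531 -0.5562] w -8.638519940672607e-05
```

View pics/t9.png

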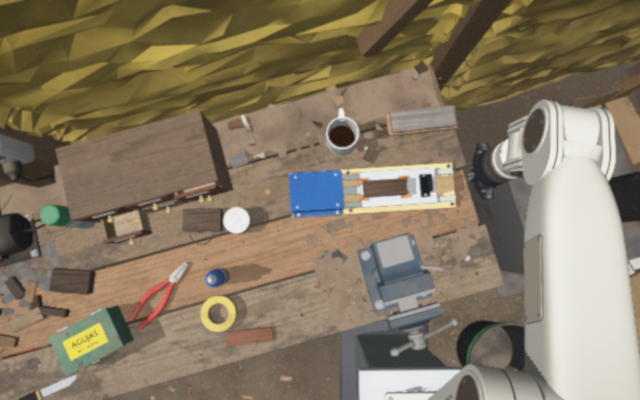

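The block is in the nest at (386,188) and the carriage is home near the hood. The arm is clear, and the mug, bottle and pot haven't moved.

```bash
python3 -c "
from rig import ctrl
print(ctrl.job_done())"
```

```text
the job is handed in; nothing more can be done
None
```

I handed the job in at about 16 s: the block is flat in the nest and the carriage rests against the end stop after about 52 mm of travel (buffer pressed with roughly 5 N); the mug, bottle and pot look undisturbed, but the hand-in returned no verdict.

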